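Complete the carton column and pump the bench clamp tight on it

TASK

Two flat cartons are stacked in the bench push clamp; find the loose third carton of the same size and set it squarely on top of them, right way up, and let go of it. Then pump the clamp's upright trigger towards its handle, stroke after stroke and working the jaw by the trigger only, until the spring pad has pushed all three cartons against the fixed stop and has itself sunk in by about half its travel - never nearly all the way, which crushes the cartons. Finish while still holding the trigger squeezed at that pressure, with the other things on the bench left where they are.

Things in the scene. Friction and masses are not known exactly. Their poses are not given: they have to be found in the camera images.
- clamp: Bench push clamp bolted down: dark steel bed 385 x 100 mm, top at 8 mm. Origin on the bench under its middle line; own x along the bed, the way the jaw advances, z up. Along its x: rubber-covered upright handle (-185 to -159 mm, 200 mm high), trigger pivot (-95 mm, 110 mm up) between two grey cheeks 127 mm high, black spring pad, column of two cartons, grey upright fixed stop (face at +140 mm).
- stop_face (a point): Point on the fixed stop's flat face, 62 mm above the bench, on the clamp's middle line. Its axes are the clamp's.
- carton_low_mid (a point): Centre of the lowest carton of the column, standing on the clamp's bed, 4 to 8 mm short of the stop. Plain closed cardboard carton with a strip of paper tape, 90 mm long (own x, along the clamp's x) x 62 mm wide (own y) x 36 mm high, about 0.25 kg.
- carton_mid_mid (a point): Centre of the second carton, standing square on the lowest; same size. Its top face is 18 mm above this point and 80 mm above the bench.
- carton_new_mid (a point): Centre (18 mm above its underside) of the third carton, which lies loose and flat on the bench: the same plain cardboard, 90 (own x) x 62 (own y) x 36 mm high, about 0.25 kg. It fits either way round. The only other loose carton is a taller one, 55 x 55 x 80 mm: not this job's.
- pad_face (a point): Centre of the clamping face of the black spring pad, 62 mm above the bench; the face is 64 mm wide and spans 12 to 112 mm in height. It moves along the clamp's +x towards the column. Its axes are the clamp's.
- trigger_grip (a point): Middle of the black trigger paddle, on its centre line 80 mm from the pivot. Paddle 26 mm wide (clamp's y), 13 mm thick, 66 mm long; at rest it leans 0.22 rad towards the stop, its top 217 mm above the bench. Squeezing swings it towards the handle (clamp's -x); even fully squeezed 30 mm stay free between it and the handle.
- trigger (a joint): Trigger angle, rad: 0 at rest (a spring brings it back), 0.45 fully squeezed. It takes 2 to 5 N at the paddle while nothing is clamped, 8 to 16 N while clamping. A pawl 36 mm below the pivot pushes the bar on: up to 6 mm of its travel is lost before it catches a tooth, then 0.1 rad moves the jaw 3.6 mm; a full stroke gains 12 mm (two teeth; the first up to 16).
- jaw (a joint): Travel of the push bar with its jaw plate along the clamp's x, m, 0 (fully back) to 0.085; it grows as the trigger is pumped. At jaw = 0 the pad's face (not sunk) is at clamp x = -10 mm. It is held only by a drag of about 6 N while the trigger goes back, so a harder squeeze stays only while the trigger is held.
- pad (a joint): How far the spring pad has sunk back towards its jaw plate, m: 0 free, 0.016 fully sunk; 2 N of clamping force per mm. The cartons want 5 to 10 mm; more than 13.5 mm crushes them.
- stop: The grey fixed stop at the clamp's end (origin and axes are the clamp's). Its flat face, 64 mm wide, reaches to about 100 mm above the bench; its top edge flares away from the column and ends 119 mm up.
- carton_tall: Bystander: upright carton 55 x 55 x 80 mm high. Origin under its centre.
- cyl_head: Bystander: finned aluminium cylinder head, 78 x 64 x 64 mm high. Origin under its centre.
- piston: Bystander: aluminium piston, 66 mm diameter, 52 mm high.
- oil: Bystander: black oil bottle, 72 mm diameter, 190 mm high.
- spanner: Bystander: steel spanner lying flat.
- spark_plug: Bystander: spark plug lying down.
There are look-alikes about, which are no part of the job. Leave any black look-alike of the part that bears carton_new_mid alone.

How it is judged:
On the way, in this order (a step that is already met when the one before it is completed fails the run):
1. the third carton rests squarely on the column, let go of (horizontal distance between carton_new_mid and carton_mid_mid below 0.012 m and z of carton_new_mid in the frame of carton_mid_mid between 0.033 and 0.039 m and angle between the x axis of carton_new_mid and the x axis of carton_mid_mid, either way round below 0.14 rad and angle between carton_new_mid's own z axis and vertical below 0.06 rad and contact force between carton_new and the arm below 0.1 N and contact force between carton_new and the fingers below 0.1 N), for 0.2 s.
2. the pad has been pumped up to the column (value of joint pad above 0.001 m), for 0.05 s.
At the end, for the whole second after the job is handed in: The robot still squeezes the trigger (over 1.5 N, off its rest); the pad is sunk 4 to 12 mm; all three cartons stand against the stop (within 3.5 mm); the third lies flat on the second within 12 mm of its centre, untouched by the robot (value of joint pad between 0.004 and 0.012 m and contact force between any of the fingers, the arm and trigger above 1.5 N and value of joint trigger above 0.03 rad and horizontal distance between carton_new_mid and carton_mid_mid below 0.012 m and z of carton_new_mid in the frame of carton_mid_mid above 0.033 m and angle between each of carton_new_mid, carton_mid_mid's own z axis and vertical below 0.06 rad and contact force between carton_new and the arm below 0.1 N and contact force between carton_new and the fingers below 0.1 N and x of each of carton_low_mid, carton_mid_mid, carton_new_mid in the frame of stop_face above -0.0485 m); the arm keeps its last pose, push and grip.
It fails at once if the cartons are crushed: the pad sinks more than 13.5 mm (value of joint pad above 0.0135 m).
It fails at once if the robot pushes the jaw or the pad itself (contact force between any of the fingers, the arm and jaw above 3 N).
It fails at once if a bystander is moved more than 30 mm (distance of any of carton_tall, cyl_head, piston, oil, spanner, spark_plug from where it was at the start of the episode above 0.03 m).
It also fails if it takes over 72 s, if anything falls off the work surface, if the arm or the gripper's body presses on something with over 40 N, if the wrist force passes 120 N, or if a joint passes its speed limit or range.

ROBOT

A 7-joint arm with a two-finger parallel gripper is mounted at the origin on the work surface. World frame = base frame: x ahead of the robot, y to its left, z up, the work surface at z = 0. Lengths are in m, angles in rad, forces in N, time in s.
With the tool pointing down it reaches from about 0.4 to 0.85 m from the base axis. Payload 4.5 kg.
Tool frame: the origin (TCP) lies between the finger pads; the fingertips stand 8 mm ahead of it and the grasp point (between the pads) lies 11 mm behind it; z points along the fingers, y is the line along which they close (so a half turn about z gives the same grasp; the last joint's range is limited). The gripper opens to 85 mm and grips with 20 to 120 N. Pads are 22 mm wide; open, the fingers measure 114 mm over their backs; the gripper's body (76 mm by 85 mm) begins 54 mm behind the grasp point. The pads swing forward as they close: fully open they stand 13 mm farther back than shut.
Start: joints at [-1.223, 0.689, -0.195, 1.565, 0.157, 0.902, -0.215], TCP at [0.193, 0.595, 0.239] pointing down, gripper open.
Joint ranges: [-3.01, 3.01], [-0.46, 2.08], [-1.47, 1.51], [0.13, 2.56], [-1, 4.14], [0.04, 2.09], [-2.66, 2.66]. Speed limits (rad/s): [2.57, 2.57, 3.14, 3.14, 3.14, 3.14, 3.14].

INTERFACE

Orientations are given as a unit quaternion [x, y, z, w].
In Python, from rig import env gives the robot as it stands.
- The arm moves only by the tool move_arm, never from a script. Its argument "deltas" is text: rows parted by semicolons, each of 5 numbers parted by spaces: the opening, from 0 (shut) to 1 (fully open), then the shift along the tool's x, y, z in cm, then the turn about the tool's z in degrees. In form: hand dx dy dz turn; .... A call has 1 to 12 rows; each row shifts and turns the commanded pose from where the row before left it, along the tool's axes as they then stand; what a row does not reach is not made up. A row lasts 1/8 s, in which the tool goes at most 62.5 mm and 10.7 degrees, less where a joint would pass 70% of its speed; a pose out of reach is approached as far as the arm can. A call with a gripper value outside its range is refused whole. The fingers move at their own pace and stop on an object; "force" is the grip in N (left out, the last holds). Time passes only in rows, so rows that do not move let the fingers close. It gives the time, the measured TCP pose, the force, the opening and the grip force at its end, in the units of the state.
- env.read_state(): the state, without advancing time (a new reading comes with each control period).
- env.snapshot(name): name is "side" or "top" or "wrist"; returns (picture, depth): 480x640x3 uint8, blue, green, red; 480x640 float32, m along the optical axis (not along the pixel's ray), 0 where there is no reading.
- env.get_calibration(name): a dict with "fx", "fy", "cx", "cy" (pixels), "R" (3x3) and "t" (3): a world point X has camera coordinates R X + t; the wrist camera has in their place "mount" (4x4, takes a point from camera to tool coordinates, whose origin is the TCP and whose axes are the flange's). Camera axes: x right, y down, z forward; pixel columns grow to the right and rows downward; lengths in m; the calibration is good to about 2 mm. A picture is of the moment at which its call begins: read the wrist's pose just before it. get_calibration takes no time and is no camera call.
- env.job_done(): hands the job in; it is judged then, once.
Trained networks look in the newest picture that a camera, given by its name, has taken for a name from the list of things; names that differ only in an ending like _2 or _b are one class to them, and where a whole thing is asked for, a point or a joint stands for the part that bears it (a point fixed in the world has none). Each returns a list of dicts, best first, with "conf" (0 to 1); they miss things now and then, are a little off and sometimes report something else, mostly with a low value. They report only what shows in the picture. A call takes as long as a camera call. They do not tell look-alikes from the thing itself.
- env.recognise(camera, query): "at" ([x, y, z] in m, in the coordinates of the camera as it stood for that picture, good to about 4 mm: the middle of the surface that is visible of it).
The state is a dict: "time": time; "q": joint angles; "joint_velocities": joint speeds; "tau": joint torques, N m; "tool_pos": TCP position; "tcp_rot": TCP orientation; "wrist_force": force on the tool from outside, world axes, zero at the start; "torque": the same for the moment, N m; "width": opening from 0.0 (shut) to 1.0 (fully open); "grasp_force": force on a finger pad.
Only numpy, scipy, OpenCV 4.12 (cv2) and the standard library are available. Lean on these libraries where they do the work, as an engineer would, in place of code of your own. Each camera call takes 0.05 s, during which the arm holds its last target. There are 200 camera calls.

## Working session

There is one attempt and no reset: what is moved stays moved. The work goes in short steps, Python scripts to look and compute and a tool call to move; the robot and the scene stay as the last step left them, time stands still between calls to the robot, and variables do not carry over. Pictures are saved under pics/ and viewed, at most 10 in all, crops included, and the job is handed in when it is done.

Besides the shell and the picture viewer there is one more tool, called after ">>>" by a JSON object that holds its "fn" and its "kwargs". move_arm: Moves the arm, as the interface text tells. Its arguments: {"type":"object","properties":{"deltas":{"type":"string"},"force":{"type":"number"}},"required":["deltas"]}

```bash
mkdir -p pics
cat > h.py <<'E'
import numpy as np, cv2
from rig import env
from scipy.spatial.transform import Rotation as Ro
def toworld(cam,p,st=None):
    c=env.get_calibration(cam); p=np.asarray(p,float)
    if cam=="wrist":
        st=st or env.read_state(); M=np.array(c["mount"]); q=M[:3,:3]@p+M[:3,3]
        return Ro.from_quat(st["tcp_rot"]).as_matrix()@q+np.array(st["tool_pos"])
    R=np.array(c["R"]);return R.T@(p-np.array(c["t"]))
def cloud(cam,d,st=None):
    c=env.get_calibration(cam); v,u=np.mgrid[0:480,0:640]
    P=np.stack([(u-c["cx"])/c["fx"]*d,(v-c["cy"])/c["fy"]*d,d],-1)
    if cam=="wrist":
        st=st or env.read_state(); M=np.array(c["mount"]); R=Ro.from_quat(st["tcp_rot"]).as_matrix()
        return (P@M[:3,:3].T+M[:3,3])@R.T+np.array(st["tool_pos"])
    return (P-np.array(c["t"]))@np.array(c["R"])
E
python3 - <<'E'
from h import *
s=env.read_state(); print(s["tool_pos"],s["tcp_rot"],s["width"],Ro.from_quat(s["tcp_rot"]).as_matrix().round(2))
for cam in ("top","side"):
    im,d=env.snapshot(cam); cv2.imwrite(f"pics/{cam}0.png",im); np.save(f"{cam}0.npy",d)
    for q in ("clamp","carton_new_mid","carton_mid_mid","pad_face","trigger_grip","stop","carton_tall","oil","cyl_head","piston"):
        r=env.recognise(cam,q); print(cam,q,[(round(x["conf"],2),toworld(cam,x["at"]).round(3)) for x in r[:4]])
print(env.read_state()["time"])
E
```

```text
[0.19277336 0.59386347 0.23849682] [ 1.56214805e-01  9.87722687e-01 -9.06519464e-04 -8.16545120e-05] 0.9997120837778365 [[-0.95  0.31 -0.  ]
 [ 0.31  0.95 -0.  ]
 [-0.   -0.   -1.  ]]
top clamp [(0.96, array([0.626, 0.102, 0.011]))]
top carton_new_mid [(0.81, array([0.614, 0.453, 0.03 ])), (0.8, array([0.208, 0.36 , 0.037])), (0.67, array([0.275, 0.233, 0.035])), (0.58, array([0.43 , 0.221, 0.037]))]
top carton_mid_mid [(0.9, array([ 0.616, -0.043,  0.081]))]
top pad_face [(0.63, array([0.624, 0.045, 0.091]))]
top trigger_grip [(0.52, array([0.639, 0.117, 0.201])), (0.15, array([ 0.618, -0.044,  0.08 ]))]
top stop [(0.63, array([ 0.612, -0.104,  0.109]))]
top carton_tall [(0.9, array([ 0.439, -0.223,  0.082]))]
top oil [(0.7, array([0.452, 0.408, 0.127])), (0.2, array([0.624, 0.102, 0.011]))]
top cyl_head [(0.72, array([0.435, 0.025, 0.043])), (0.22, array([0.638, 0.064, 0.084]))]
top piston [(0.63, array([ 0.514, -0.366,  0.048])), (0.35, array([0.638, 0.12 , 0.2  ]))]
side clamp [(0.72, array([0.623, 0.044, 0.053])), (0.44, array([0.629, 0.037, 0.069]))]
side carton_new_mid [(0.95, array([0.428, 0.208, 0.038])), (0.93, array([0.616, 0.441, 0.034])), (0.9, array([0.206, 0.34 , 0.036]))]
side carton_mid_mid [(0.81, array([ 0.617, -0.044,  0.073]))]
side pad_face [(0.71, array([0.626, 0.037, 0.07 ]))]
side trigger_grip [(0.69, array([0.645, 0.113, 0.173]))]
side stop [(0.65, array([ 0.614, -0.114,  0.068])), (0.39, array([ 0.614, -0.046,  0.075])), (0.28, array([0.45 , 0.401, 0.092]))]
side carton_tall [(0.91, array([ 0.435, -0.252,  0.077])), (0.52, array([0.644, 0.115, 0.169])), (0.4, array([0.621, 0.039, 0.061]))]
side oil [(0.58, array([0.449, 0.398, 0.092])), (0.2, array([0.62 , 0.041, 0.06 ]))]
side cyl_head [(0.79, array([0.426, 0.006, 0.045]))]
side piston [(0.83, array([ 0.509, -0.386,  0.051]))]
1.1
```

View pics/top0.png

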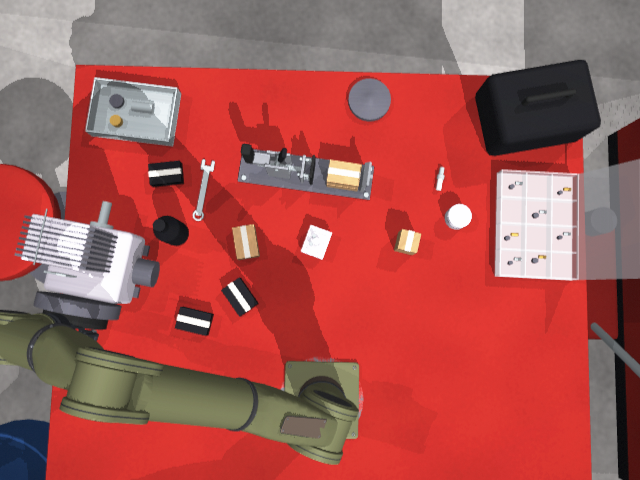

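View pics/side0.png

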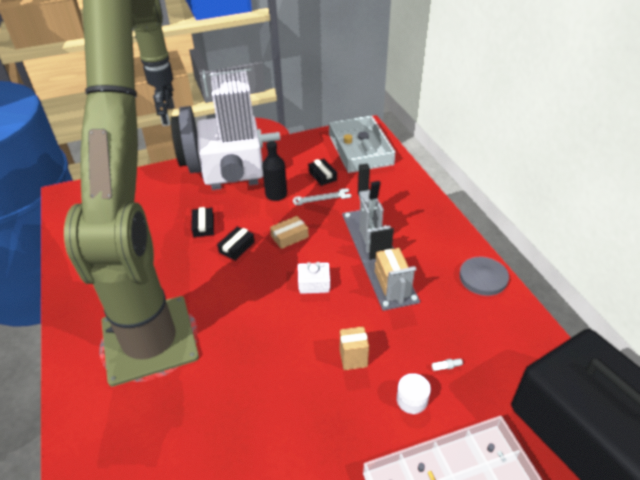

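The top view shows the plain carton at about (245,242). The black ones at (165,173), (239,296) and (194,321) are look-alikes. The clamp spans (240,165) to (372,187), with the handle on the left and the stop on the right. Next I fit the poses from depth.

Run:
```python
from h import *
d=np.load("top0.npy"); P=cloud("top",d); im=cv2.imread("pics/top0.png")
def rect(c,r,z0,z1,name):
    m=(np.hypot(P[...,0]-c[0],P[...,1]-c[1])<r)&(P[...,2]>z0)&(P[...,2]<z1)&(d>0)
    p=P[m]; b=cv2.minAreaRect((p[:,:2]*1000).astype(np.float32))
    print(name,len(p),np.round(b[0],1),np.round(b[1],1),round(b[2],1),"z",np.median(p[:,2]).round(4), p.mean(0).round(3)); return p
rect((.43,.22),.07,.028,.048,"new")
rect((.617,-.044),.07,.074,.09,"col")
rect((.626,.045),.25,.004,.016,"bed")
rect((.612,-.11),.06,.1,.13,"stop")
rect((.624,.05),.05,.095,.13,"pad")
rect((.64,.11),.1,.18,.23,"hand+trig")
for (u,v) in ((247,153),(283,156),(268,157)): print(u,v,P[v,u].round(3))
```

```text
new 703 [430.4 224.8] [91.2 62.7] 11.7 z 0.0355 [0.43  0.224 0.036]
col 679 [621.7 -55.4] [108.3  64.2] 82.1 z 0.0795 [ 0.622 -0.047  0.08 ]
bed 3676 [626.5  47.2] [494.7 492.5] 84.9 z 0.0065 [0.628 0.061 0.007]
stop 153 [ 616.1 -106.9] [17.8 66.3] 83.5 z 0.1119 [ 0.615 -0.107  0.112]
pad 105 [633.7  57.7] [39.3 65.5] 83.2 z 0.1072 [0.633 0.049 0.106]
hand+trig 132 [644.8 157.7] [103.1  30.3] 81.9 z 0.2015 [0.643 0.152 0.203]
247 153 [0.641 0.207 0.202]
283 156 [0.631 0.114 0.222]
268 157 [0.652 0.16  0.123]
```

>>> {"fn": "move_arm", "kwargs": {"deltas": "1 0 0 0 -9.9;1 0 0 0 -9.9;1 0 0 0 -9.9;1 -2 -5.1 0 0;1 -2 -5.1 0 0;1 -2 -5.1 0 0;1 -2 -5.1 0 0;1 -2 -5.1 0 0;1 -2 -5.1 0 0;1 -2 -5.1 0 0;1 -1.7 -5.1 0 0;1 0 0 0 0", "force": 30}}

```text
time: 2.6
tool_pos: [0.4321, 0.2216, 0.239]
tcp_rot: [-0.097, 0.995, -0.002, 0.0]
wrist_force: [-0.4, 0.1, -0.1]
width: 1.0
grasp_force: 0.0
```

```bash
cat >> h.py <<'E'
def rect(P,d,c,r,z0,z1,name):
    m=(np.hypot(P[...,0]-c[0],P[...,1]-c[1])<r)&(P[...,2]>z0)&(P[...,2]<z1)&(d>0)
    p=P[m]; b=cv2.minAreaRect((p[:,:2]*1000).astype(np.float32))
    print(name,len(p),np.round(b[0],1),np.round(b[1],1),round(b[2],1),"z",np.median(p[:,2]).round(4)); return p
def state():
    s=env.read_state(); R=Ro.from_quat(s["tcp_rot"]).as_matrix()
    print("t",s["time"],"tcp",np.round(s["tool_pos"],4),"yaw_y",np.degrees(np.arctan2(R[1,1],R[0,1])).round(1),"tz",R[:,2].round(3),"q",np.round(s["q"],2),"F",np.round(s["wrist_force"],1),s["width"],s["grasp_force"]); return s,R
E
python3 - <<'E'
from h import *
s,R=state(); im,d=env.snapshot("wrist"); cv2.imwrite("pics/w1.png",im)
P=cloud("wrist",d,s); rect(P,d,(.43,.2245),.065,.025,.05,"new")
im,d=env.snapshot("top"); np.save("top1.npy",d); cv2.imwrite("pics/top1.png",im)
E
```

```text
t 2.6 tcp [0.4321 0.2216 0.239 ] yaw_y 101.1 tz [ 0.001 -0.003 -1.   ] q [-0.31  0.53 -0.4   1.97  0.31  0.7   0.86] F [-0.4  0.1 -0.1] 0.9995037408587311 0.0
new 8325 [431.7 224.4] [90.6 62.1] 11.1 z 0.0358
```

View pics/w1.png

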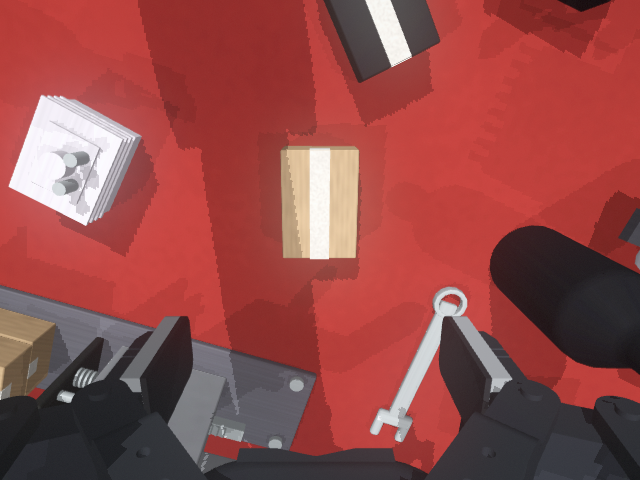

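Plain carton found directly below, at about (320,203) in the wrist view. The black look-alike is above it at (385,30), and the oil bottle is to the right at (570,300), clear of the fingers.

>>> {"fn": "move_arm", "kwargs": {"deltas": "1 0 0.27 5 0;1 0 0 5 0;1 0 0 5 0;1 0 0 4.5 0;1 0 0 3.2 0;1 0 0 0 0;0 0 0 0 0;0 0 0 0 0;0 0 0 0 0;0 0 0 0 0;0 0 0 0 0", "force": 40}}

```text
time: 4.08
tool_pos: [0.4295, 0.2295, 0.0139]
tcp_rot: [-0.102, 0.995, 0.0, 0.001]
wrist_force: [-0.7, -1.6, 7.8]
width: 0.717
grasp_force: 45.5
```

Run:
```python
from h import *
state()
d=np.load("top1.npy"); P=cloud("top",d)
rect(P,d,(.43,.22),.07,.028,.048,"new")
rect(P,d,(.62,-.045),.042,.074,.09,"col")
p=P[(d>0)&(np.hypot(P[...,0]-.62,P[...,1]+.045)<.075)&(P[...,2]>.076)&(P[...,2]<.086)]
print(p.min(0),p.max(0),p.mean(0))
rect(P,d,(.615,-.11),.06,.09,.13,"stop")
m=(d>0)&(P[...,2]>.004)&(P[...,2]<.2)&(abs(P[...,0]-.626)<.11)&(P[...,1]<.23)&(P[...,1]>-.16)&(np.load("top1.npy")>0)
im=cv2.imread("pics/top1.png").astype(int); red=(im[...,2]>120)&(im[...,1]<80)
m&=~red; n,l,st,_=cv2.connectedComponentsWithStats(m.astype(np.uint8)); k=1+st[1:,4].argmax()
q=P[(l==k)&(P[...,2]<.02)]; print(cv2.minAreaRect((q[:,:2]*1000).astype(np.float32)))
```

```text
t 4.075 tcp [0.4295 0.2295 0.0139] yaw_y 101.7 tz [ 0.002  0.001 -1.   ] q [-0.54  0.93 -0.07  2.12  0.56  0.11  0.64] F [-0.7 -1.6  7.8] 0.7173976290652654 45.48582315444946
new 0 [0. 0.] [0. 0.] 0.0 z nan
col 556 [623.6 -45.5] [82.3 62.8] 84.9 z 0.0796
[ 0.58469222 -0.1187743   0.07600077] [6.59228558e-01 1.00814624e-04 8.59920744e-02] [ 0.62372111 -0.04705863  0.08014087]
stop 173 [ 614.4 -110.4] [26.  64.2] 82.6 z 0.1116
((633.6360473632812, 49.95549011230469), (361.54461669921875, 102.94627380371094), 83.39866638183594)
  return _methods._mean(a, axis=axis, dtype=dtype,
  ret = ret.dtype.type(ret / rcount)
```

>>> {"fn": "move_arm", "kwargs": {"deltas": "0 0 0 -4.6 0;0 0 0 -4.6 0;0 0 0 -5 0;0 0 0 -5 0;0 0 0 0 -10.2;0 0 0 0 -10.2;0 0 0 0 -10.2;0 0 0 0 -10.2;0 0 0 0 -10.2;0 0 0 0 -10.2;0 0 0 0 -10.2;0 0 0 0 0"}}

```text
time: 5.58
tool_pos: [0.4289, 0.2293, 0.2047]
tcp_rot: [-0.663, 0.749, 0.0, 0.0]
wrist_force: [-0.9, 0.7, -2.3]
width: 0.719
grasp_force: 46.8
```

>>> {"fn": "move_arm", "kwargs": {"deltas": "0 4 -2.6 0 0;0 4 -2.6 0 0;0 4 -2.6 0 0;0 4 -2.6 0 0;0 4 -2.6 0 0;0 0 0 0 0;0 0 0 0 0"}}

```text
time: 6.45
tool_pos: [0.5338, 0.016, 0.2045]
tcp_rot: [-0.663, 0.749, 0.0, 0.0]
wrist_force: [-0.2, -0.1, -2.7]
width: 0.718
grasp_force: 46.7
```

Run:
```python
from h import *
print(np.round(env.get_calibration("wrist")["mount"],3))
s,R=state(); im,d=env.snapshot("wrist"); cv2.imwrite("pics/w2.png",im); np.save("w2.npy",d)
P=cloud("wrist",d,s)
rect(P,d,(.62,-.045),.06,.07,.085,"col")
rect(P,d,(.615,-.11),.06,.09,.13,"stop")
rect(P,d,s["tool_pos"][:2],.09,s["tool_pos"][2]-.03,s["tool_pos"][2]+.05,"held")
```

```text
[[ 0.001 -0.955 -0.296  0.075]
 [ 1.     0.002 -0.    -0.   ]
 [ 0.001 -0.296  0.955 -0.134]
 [ 0.     0.     0.     1.   ]]
t 6.45 tcp [0.5338 0.016  0.2045] yaw_y 173.0 tz [ 0.     0.001 -1.   ] q [ 0.35  0.72 -0.8   1.86  0.68  0.86  2.23] F [-0.2 -0.1 -2.7] 0.7177480396705792 46.741806864738464
col 16685 [624.5 -50.8] [98.1 62.6] 82.4 z 0.0798
stop 6571 [ 617.1 -107.2] [18.4 65.7] 83.2 z 0.113
held 63975 [533.6  12.5] [ 81.  125.8] 82.4 z 0.2265
```

View pics/w2.png

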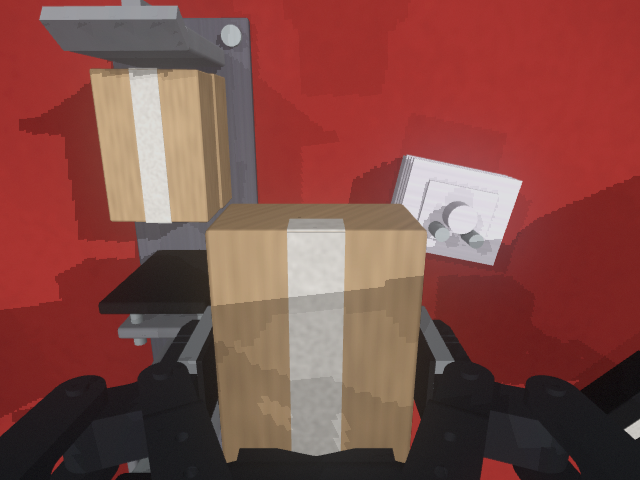

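Wrist view: the held carton is straight in the fingers (210–425, 205–460). The column top is at (90–205, 70–220), the stop above it and the pad at (155,280). The head on the right is clear.

Run:
```python
from h import *
s,R=state(); d=np.load("w2.npy"); P=cloud("wrist",d,s)
T=(P-np.array(s["tool_pos"]))@R
v,u=np.mgrid[0:480,0:640]
def ext(m,n):
    q=T[m]; b=cv2.minAreaRect((q[:,:2]*1000).astype(np.float32))
    print(n,m.sum(),"x",np.percentile(q[:,0],[.3,50,99.7]).round(4),"y",np.percentile(q[:,1],[.3,50,99.7]).round(4),"z",np.median(q[:,2]).round(4),np.round(b[0],1),np.round(b[1],1),round(b[2],1))
W=P[...,2]
ext((u<240)&(v>65)&(v<225)&(W>.0765)&(W<.0835),"coltop")
for (a,b) in ((205,290),(290,345),(345,430)): pass
z=np.median(W[240:290,230:280]); print("heldtop z",z)
ext((u>200)&(u<430)&(v>200)&(v<300)&(abs(W-z)<.003),"heldtop")
ext((u<240)&(v<70)&(W>.08)&(W<.117)&(u>40),"stop")
ext((u<215)&(v>245)&(v<325)&(W>.09)&(W<.12),"pad")
```

```text
t 6.5 tcp [0.5336 0.0167 0.2046] yaw_y 173.1 tz [ 0.     0.001 -1.   ] q [ 0.35  0.72 -0.8   1.86  0.68  0.86  2.23] F [-0.8 -0.2 -2.2] 0.7168251369987074 46.74297630786896
coltop 15984 x [0.0072 0.0553 0.0964] y [-0.129  -0.0977 -0.0673] z 0.1247 [ 51.6 -98.3] [90.5 62.5] 0.4
heldtop z 0.22642974636052432
heldtop 15692 x [0.0223 0.0336 0.0436] y [-0.0306  0.      0.0305] z -0.0218 [32.7 -0.1] [62.4 22.4] 89.6
stop 6129 x [0.0962 0.11   0.1294] y [-0.1293 -0.0953 -0.0651] z 0.0943 [113.3 -97.7] [65.7 34.3] 89.9
pad 2724 x [-0.0589 -0.034  -0.0327] y [-0.1276 -0.0956 -0.0644] z 0.0955 [-46.  -96.4] [64.8 26.6] 89.7
```

>>> {"fn": "move_arm", "kwargs": {"deltas": "0 1.8 -3.3 0 0;0 1.8 -3.3 0 0;0 1.7 -3.2 0 0;0 0 0 0 0;0 0 0 5 0;0 0 0 4.8 0;0 0 0 0 0;0 0 0 0 0"}}

```text
time: 7.5
tool_pos: [0.6259, -0.047, 0.1083]
tcp_rot: [-0.664, 0.748, -0.0, 0.001]
wrist_force: [0.8, 0.5, -2.7]
width: 0.718
grasp_force: 46.6
```

Run:
```python
from h import *
s,R=state(); im,d=env.snapshot("wrist"); cv2.imwrite("pics/w3.png",im); np.save("w3.npy",d)
im,d=env.snapshot("side"); cv2.imwrite("pics/s3.png",cv2.resize(im[200:340,320:480],None,fx=4,fy=4))
# target TCP in world from earlier measurement
R0=R; p0=np.array([.5336,.0167,.2046]); print("target offset in tool",(R.T@(p0+R@np.array([.053,-.098,.1104])-s["tool_pos"])).round(4))
```

```text
t 7.5 tcp [ 0.6259 -0.047   0.1083] yaw_y 173.2 tz [ 0.003  0.002 -1.   ] q [ 0.38  0.95 -0.72  1.65  0.79  0.85  2.35] F [ 0.8  0.5 -2.7] 0.717950520289428 46.62256300449371
target offset in tool [0.0005 0.001  0.0139]
```

View pics/w3.png

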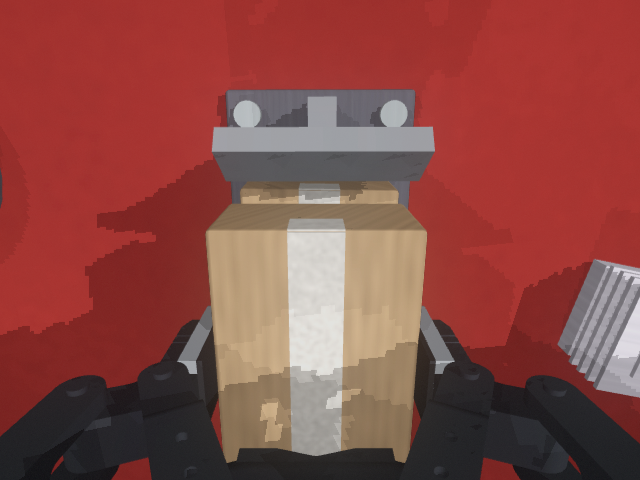

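View pics/s3.png

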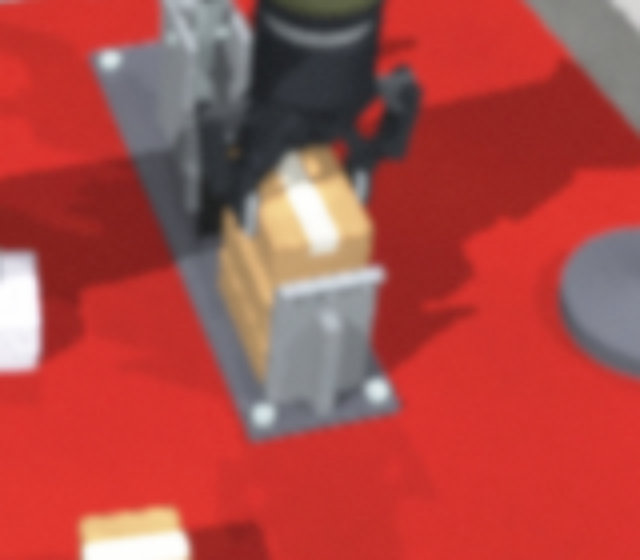

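The wrist view shows the held carton (317) in line with the column's tape (319) and the stop, with a gap in front. The side crop shows it just above the column. Lower and release.

>>> {"fn": "move_arm", "kwargs": {"deltas": "0 0 0.1 0.8 0;0 0 0 0.5 0;0 0 0 0 0;0 0 0 0 0;0.8 0 0 0 0;1 0 0 0 0;1 0 0 0 0;1 0 0 -2 0;1 0 0 -4 0;1 0 0 -5 0;1 0 0 -4 0;1 0 0 0 0"}}

```text
time: 9.1
tool_pos: [0.6263, -0.0476, 0.2485]
tcp_rot: [-0.663, 0.748, -0.002, 0.004]
wrist_force: [0.3, -0.1, -0.8]
width: 1.003
grasp_force: 0.0
```

Run:
```python
from h import *
s,R=state(); im,d=env.snapshot("wrist"); np.save("w4.npy",d)
P=cloud("wrist",d,s)
T=(P-np.array(s["tool_pos"]))@R
W=P[...,2]
for n,a,b in (("new",.112,.121),("col",.076,.083)):
  m=(d>0)&(W>a)&(W<b)&(np.hypot(P[...,0]-.625,P[...,1]+.047)<.065)
  q=T[m]; print(n,m.sum(),[[np.round(x,1) if not isinstance(x,float) else x] for x in cv2.minAreaRect((q[:,:2]*1000).astype(np.float32))], np.median(P[m][:,2]) if m.any() else 0)
im,d=env.snapshot("top"); cv2.imwrite("pics/t4.png",im); P=cloud("top",d)
rect(P,d,(.64,.115),.05,.17,.23,"trig"); rect(P,d,(.645,.2),.03,.17,.23,"handle")
for q in ("trigger_grip",):
    r=env.recognise("top",q); print([(round(x["conf"],2),toworld("top",x["at"]).round(3)) for x in r[:4]])
```

```text
t 9.1 tcp [ 0.6263 -0.0476  0.2485] yaw_y 173.1 tz [ 0.009  0.001 -1.   ] q [ 0.43  0.79 -0.83  1.54  0.63  1.09  2.48] F [ 0.3 -0.1 -0.8] 1.0032536962012872 0.0
new 13189 [[array([9.6, 3.2])], [array([ 62.2, 109.6])], [89.97425842285156]] 0.11577001603781142
col 92 [[array([45.3,  2.3])], [array([ 0.7, 59.3])], [0.03849801421165466]] 0.07878127416310701
trig 85 [640.8 116.8] [26.3 20.6] 3.9 z 0.2127
handle 141 [651.8 210.8] [31.5 26.2] 1.1 z 0.198
[(0.73, array([0.625, 0.105, 0.008]))]
```

>>> {"fn": "move_arm", "kwargs": {"deltas": "0 0 0 3 0;0 -2 0 2.5 0;0 -3 0 0 0;0 -3 0 0 0;0 0 0 0 0", "force": 30}}

```text
time: 9.88
tool_pos: [0.6327, 0.0344, 0.1874]
tcp_rot: [-0.665, 0.746, 0.002, 0.0]
wrist_force: [-0.0, -0.0, 0.2]
width: -0.0
grasp_force: 0.0
```

Run:
```python
from h import *
state()
```

```text
t 9.875 tcp [0.6327 0.0344 0.1874] yaw_y 173.4 tz [-0.002  0.003 -1.   ] q [ 0.27  0.86 -0.78  1.57  0.68  1.    2.32] F [-0.  -0.   0.2] -0.0003529190204999987 0.0
```

>>> {"fn": "move_arm", "kwargs": {"deltas": "0 -2.7 -0.1 -0.4 0;0 -2.7 0 0 0;0 0 0 0 0"}}

```text
time: 10.25
tool_pos: [0.6404, 0.0859, 0.1917]
tcp_rot: [-0.665, 0.747, 0.001, -0.0]
wrist_force: [0.9, -0.1, -0.3]
width: -0.002
grasp_force: 0.0
```

```bash
cat >> h.py <<'E'
O=np.array([.6354,.0419]); ex=np.array([-.1219,-.9925]); ey=np.array([.9925,-.1219])
def clampxy(p): q=np.asarray(p)[...,:2]-O; return np.stack([q@ex,q@ey],-1)
def look(name=None):
    s,R=state(); im,d=env.snapshot("wrist"); P=cloud("wrist",d,s); C=clampxy(P)
    print("tcp clamp",clampxy(s["tool_pos"]).round(4),"Fx",np.dot(np.array(s["wrist_force"])[:2],ex).round(2))
    ok=(d>0)&(abs(C[...,1])<.028)
    def px(m,pc): 
        x=C[...,0][ok&m]; return (len(x),np.percentile(x,pc).round(4)) if len(x) else None
    Z=P[...,2]
    X=C[...,0]
    print("pad top (z~.112) x",px((abs(Z-.111)<.006)&(X>-.06)&(X<.044),[2,50,98]))
    print("new top x",px((abs(Z-.116)<.003)&(X>.03)&(X<.15),[.5,50,99.5]))
    if name: cv2.imwrite(name,im)
    return im,d,C,Z
E
python3 - <<'E'
from h import *
im,d,C,Z=look("pics/w5.png"); np.save("w5.npy",np.dstack([C,Z,d]))
E
```

```text
t 10.25 tcp [0.6404 0.0859 0.1917] yaw_y 173.3 tz [-0.001  0.001 -1.   ] q [ 0.19  0.87 -0.77  1.53  0.67  1.03  2.26] F [ 0.9 -0.1 -0.3] -0.001931324946942865 0.0
tcp clamp [-0.0443 -0.0004] Fx 0.03
pad top (z~.112) x (1884, array([-0.0029,  0.0012,  0.0047]))
new top x (9605, array([0.0448, 0.061 , 0.0763]))
```

View pics/w5.png

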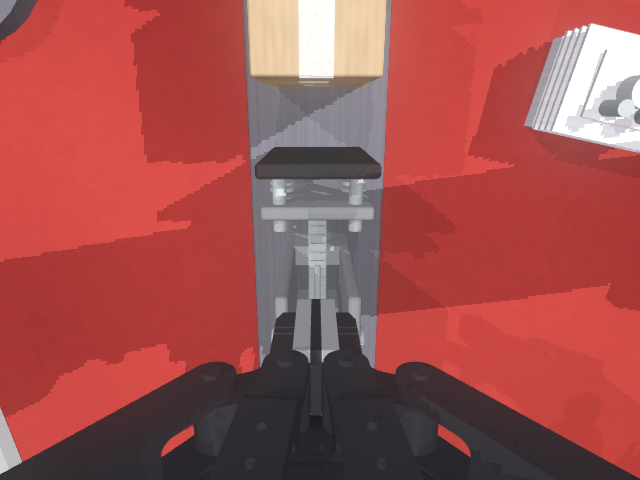

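The wrist camera now sees the pad (255–380, 150–178), the plate behind it (row 213) and the third carton's near edge (row 78). The gap is about 40 mm. First squeeze.

>>> {"fn": "move_arm", "kwargs": {"deltas": "0 -1 0 0 0;0 -1 0 0 0;0 -1 0 0 0;0 -1 0 0 0;0 -0.7 0 0 0;0 0 0 0 0"}}

```text
time: 11.05
tool_pos: [0.647, 0.1303, 0.1923]
tcp_rot: [-0.663, 0.748, -0.001, -0.0]
wrist_force: [-0.1, -4.4, 2.6]
width: -0.002
grasp_force: 2.5
```

Run:
```python
from h import *
look()
```

```text
t 11.05 tcp [0.647  0.1303 0.1923] yaw_y 173.1 tz [ 0.    -0.002 -1.   ] q [ 0.11  0.88 -0.76  1.48  0.67  1.05  2.21] F [-0.1 -4.4  2.6] -0.002461640312151487 2.534950654953718
tcp clamp [-0.0891  0.0007] Fx 4.39
pad top (z~.112) x (2282, array([0.0062, 0.0098, 0.0138]))
new top x None
```

>>> {"fn": "move_arm", "kwargs": {"deltas": "0 2 0 0 0;0 2.5 0 0 0;0 0 0 0 0;0 -1.2 0 0 0;0 -1.2 0 0 0;0 -1.2 0 0 0;0 -1 0 0 0;0 -0.3 0 0 0;0 0 0 0 0"}}

```text
time: 12.22
tool_pos: [0.6471, 0.1348, 0.192]
tcp_rot: [-0.664, 0.748, -0.001, -0.001]
wrist_force: [-0.3, -5.3, 1.7]
width: 0.002
grasp_force: 2.8
```

Run:
```python
from h import *
look()
```

```text
t 12.225 tcp [0.6471 0.1348 0.192 ] yaw_y 173.2 tz [-0.    -0.002 -1.   ] q [ 0.1   0.89 -0.76  1.48  0.67  1.05  2.2 ] F [-0.3 -5.3  1.7] 0.0018374755963290622 2.826732974499464
tcp clamp [-0.0936  0.0003] Fx 5.33
pad top (z~.112) x (2679, array([0.0197, 0.0231, 0.0277]))
new top x None
```

>>> {"fn": "move_arm", "kwargs": {"deltas": "0 2 0 0 0;0 2.5 0 0 0;0 0.4 0 0 0;0 -1.3 0 0 0;0 -1.2 0 0 0;0 -1.2 0 0 0;0 -1 0 0 0;0 -0.2 0 0 0;0 0 0 0 0"}}

```text
time: 13.4
tool_pos: [0.6471, 0.1348, 0.192]
tcp_rot: [-0.664, 0.748, -0.001, -0.001]
wrist_force: [-0.1, -5.9, 1.5]
width: 0.001
grasp_force: 2.9
```

Run:
```python
from h import *
im,d,C,Z=look()
# plate ahead of pad: profile of top along x
ok=(d>0)&(abs(C[...,1])<.028)&(Z>.1)&(Z<.13)
h,e=np.histogram(C[...,0][ok],np.arange(-.05,.08,.003)); print([(round(a,3),int(n)) for a,n in zip(e,h) if n>20])
```

```text
t 13.4 tcp [0.6471 0.1348 0.192 ] yaw_y 173.2 tz [-0.    -0.003 -1.   ] q [ 0.1   0.89 -0.76  1.48  0.67  1.05  2.2 ] F [-0.1 -5.9  1.5] 0.0013726393529162066 2.8511693235486746
tcp clamp [-0.0936  0.0003] Fx 5.9
pad top (z~.112) x None
new top x None
[]
```

>>> {"fn": "move_arm", "kwargs": {"deltas": "0 2 0 0 0;0 2.5 0 0 0;0 0.4 0 0 0;0 0 0 0 0"}}

```text
time: 13.95
tool_pos: [0.6413, 0.0874, 0.1925]
tcp_rot: [-0.664, 0.748, 0.001, 0.001]
wrist_force: [0.9, 0.3, 0.6]
width: -0.001
grasp_force: 0.0
```

```bash
cat >> h.py <<'E'
def prof(lo,hi,b=.003):
    im,d,C,Z=look()
    ok=(d>0)&(abs(C[...,1])<.028)&(Z>.098)&(Z<.13)
    h,e=np.histogram(C[...,0][ok],np.arange(lo,hi,b)); print([(round(float(a),3),int(n)) for a,n in zip(e,h) if n>20])
    return im
E
python3 - <<'E'
from h import *
im=prof(-.05,.1); cv2.imwrite("pics/w6.png",im[:300])
E
```

```text
t 13.95 tcp [0.6413 0.0874 0.1925] yaw_y 173.2 tz [ 0.     0.002 -1.   ] q [ 0.18  0.87 -0.77  1.52  0.67  1.03  2.26] F [0.9 0.3 0.6] -0.0005334053674979134 0.0
tcp clamp [-0.0459  0.0003] Fx -0.45
pad top (z~.112) x (2095, array([0.0319, 0.0357, 0.0397]))
new top x (9181, array([0.0386, 0.06  , 0.0747]))
[(0.031, 582), (0.034, 809), (0.037, 704), (0.043, 694), (0.046, 858), (0.049, 861), (0.052, 863), (0.055, 886), (0.058, 912), (0.061, 905), (0.064, 921), (0.067, 953), (0.07, 938), (0.073, 582)]
```

View pics/w6.png

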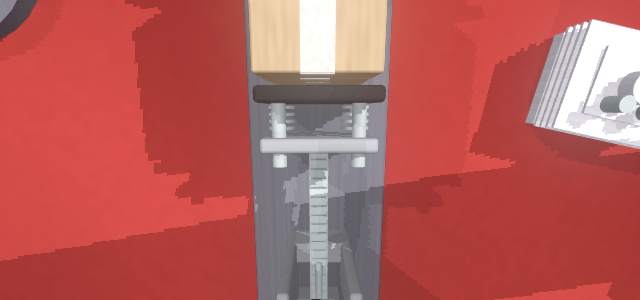

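The pad face is about 4.5 mm short of the column. The next full stroke takes up the gap and slides the column.

>>> {"fn": "move_arm", "kwargs": {"deltas": "0 -1.5 0 0 0;0 -1.2 0 0 0;0 -1 0 0 0;0 -0.6 0 0 0;0 -0.3 0 0 0;0 -0.2 0 0 0;0 0 0 0 0"}}

```text
time: 14.88
tool_pos: [0.647, 0.1322, 0.1923]
tcp_rot: [-0.663, 0.748, -0.001, -0.002]
wrist_force: [-2.4, -6.2, 4.4]
width: 0.003
grasp_force: 3.9
```

>>> {"fn": "move_arm", "kwargs": {"deltas": "0 2 0 0 0;0 2.4 0 0 0;0 0.5 0 0 0;0 0 0 0 0"}}

```text
time: 15.38
tool_pos: [0.6411, 0.0861, 0.1924]
tcp_rot: [-0.664, 0.748, 0.001, 0.001]
wrist_force: [0.2, -0.4, 0.0]
width: 0.004
grasp_force: 0.0
```

```bash
cat >> h.py <<'E'
def plate():
    im,d,C,Z=look(); ok=(d>0)&(abs(C[...,1])<.024)&(C[...,0]>-.03)&(C[...,0]<.06)
    ok&=abs(C[...,1])>.004
    h,xe,ze=np.histogram2d(C[...,0][ok],Z[ok],[np.arange(-.03,.06,.004),np.array([0,.03,.06,.08,.09,.1,.106,.113,.125])])
    for a,r in zip(xe,h): print(round(float(a),3),r.astype(int))
    return im
E
python3 - <<'E'
from h import *
im=plate(); cv2.imwrite("pics/w7.png",im[:300])
E
```

```text
t 15.375 tcp [0.6411 0.0861 0.1924] yaw_y 173.1 tz [ 0.     0.002 -1.   ] q [ 0.19  0.87 -0.77  1.52  0.67  1.03  2.26] F [ 0.2 -0.4  0. ] 0.003860911131206994 0.0
tcp clamp [-0.0446  0.0003] Fx 0.34
pad top (z~.112) x (990, array([0.0405, 0.0422, 0.044 ]))
new top x (8478, array([0.0457, 0.0626, 0.076 ]))
-0.03 [224  35   0   0   0   0   0   0]
-0.026 [240  41   0   0   0   0   0   0]
-0.022 [245  39   0   0   0   0   0   0]
-0.018 [228  43   0   0   0   0   0   0]
-0.014 [261  46   0   0   0   0   0   0]
-0.01 [243  42   0   0   0   0   0   0]
-0.006 [254  45   0   0   0   0   0   0]
-0.002 [234  46   0   0   0   0   0   0]
0.002 [256  44   0   0   0   0   0   0]
0.006 [224  46   0 144   2   0   0   0]
0.01 [ 90  48   0 176   3   0   0   0]
0.014 [  0   0   0  86 226   0   0   0]
0.018 [  0   0   0   0 586   0   0   0]
0.022 [159  54  51 118 348   0   0   0]
0.026 [262   0  57 173   2   0   0   0]
0.03 [262   0  57 190   3   0   0   0]
0.034 [263   0  67 190   1   0   0   0]
0.038 [234  40 144 138  60  62 333   2]
0.042 [  0   0   0   0   0   0 720  32]
0.046 [  0   0   0   0   0   2 502 348]
0.05 [  0   0   0   0   0   0   0 827]
0.054 [  0   0   0   0   0   0   0 845]
```

View pics/w7.png

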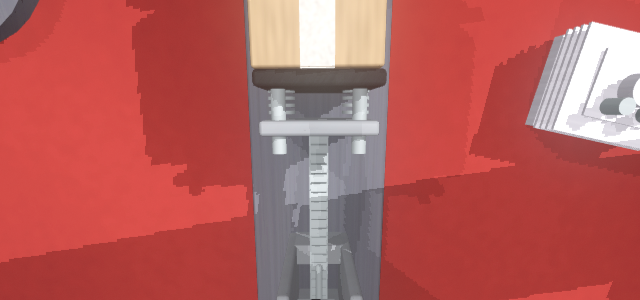

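The column is in contact now, with the pad at rows 70–88 and barely sunk. The final stroke goes in small steps, watching force.

>>> {"fn": "move_arm", "kwargs": {"deltas": "0 -1.2 0 0 0;0 -1 0 0 0;0 -0.6 0 0 0;0 -0.4 0 0 0;0 0 0 0 0"}}

```text
time: 16.05
tool_pos: [0.6452, 0.1161, 0.1927]
tcp_rot: [-0.663, 0.748, -0.001, -0.001]
wrist_force: [-1.4, -5.9, 4.4]
width: -0.001
grasp_force: 3.1
```

```bash
cat >> h.py <<'E'
def sink():
    im,d,C,Z=look(); ok=(d>0)&(abs(C[...,1])<.024)&(abs(C[...,1])>.004); X=C[...,0]
    a=X[ok&(Z>.0905)&(Z<.1)&(X<.045)&(X>-.06)]; b=X[ok&(Z>.107)&(Z<.1135)&(X<.06)&(X>-.06)]
    if len(a) and len(b): print("plate",np.percentile(a,[2,50,98]).round(4),"pad",np.percentile(b,[2,50]).round(4),"n",len(a),len(b))
    return im
E
python3 - <<'E'
from h import *
w=np.load("w5.npy"); C,Z,d=w[...,:2],w[...,2],w[...,3]
ok=(d>0)&(abs(C[...,1])<.024)&(abs(C[...,1])>.004); X=C[...,0]
a=X[ok&(Z>.0905)&(Z<.1)&(X<.045)&(X>-.06)]; b=X[ok&(Z>.107)&(Z<.1135)&(X<.02)&(X>-.06)]
print("free: plate",np.percentile(a,[2,50,98]).round(4),"pad",np.percentile(b,[2,50]).round(4))
im=sink(); cv2.imwrite("pics/w8.png",im)
im,d=env.snapshot("side"); cv2.imwrite("pics/s8.png",cv2.resize(im[200:320,340:440],None,fx=5,fy=5))
E
```

```text
free: plate [-0.0286 -0.0236  0.0448] pad [-0.0029  0.0011]
t 16.05 tcp [0.6452 0.1161 0.1927] yaw_y 173.1 tz [ 0.    -0.004 -1.   ] q [ 0.13  0.88 -0.77  1.49  0.67  1.04  2.22] F [-1.4 -5.9  4.4] -0.0011289690470346484 3.1028350442647934
tcp clamp [-0.0749  0.0007] Fx 6.03
pad top (z~.112) x (608, array([0.0429, 0.0433, 0.044 ]))
new top x (48, array([0.0431, 0.0456, 0.0469]))
plate [0.0214 0.0261 0.0434] pad [0.043  0.0449] n 1736 1102
```

>>> {"fn": "move_arm", "kwargs": {"deltas": "0 -0.3 0 0 0;0 -0.2 0 0 0;0 0 0 0 0"}}

```text
time: 16.52
tool_pos: [0.6456, 0.1188, 0.1927]
tcp_rot: [-0.663, 0.749, -0.003, -0.003]
wrist_force: [-2.2, -9.2, 7.0]
width: -0.005
grasp_force: 4.8
```

Run:
```python
from h import *
im=sink(); cv2.imwrite("pics/w9.png",im)
```

```text
t 16.525 tcp [0.6456 0.1188 0.1927] yaw_y 173.0 tz [-0.001 -0.007 -1.   ] q [ 0.12  0.88 -0.76  1.49  0.67  1.05  2.22] F [-2.2 -9.2  7. ] -0.004887026889105696 4.835448379162699
tcp clamp [-0.0775  0.0007] Fx 9.39
pad top (z~.112) x (601, array([0.0429, 0.0434, 0.044 ]))
new top x (7, array([0.0435, 0.0442, 0.0447]))
plate [0.0223 0.0268 0.0435] pad [0.0429 0.0438] n 1718 639
```

>>> {"fn": "move_arm", "kwargs": {"deltas": "0 -0.3 0 0 0;0 -0.2 0 0 0;0 0 0 0 0"}}

```text
time: 16.95
tool_pos: [0.6461, 0.123, 0.1927]
tcp_rot: [-0.663, 0.749, -0.003, -0.003]
wrist_force: [-3.2, -10.4, 7.5]
width: 0.004
grasp_force: 5.6
```

Run:
```python
from h import *
im=sink(); cv2.imwrite("pics/w10.png",im)
```

```text
t 16.95 tcp [0.6461 0.123  0.1927] yaw_y 173.0 tz [-0.001 -0.009 -1.   ] q [ 0.11  0.88 -0.76  1.48  0.67  1.05  2.21] F [ -3.2 -10.4   7.5] 0.0038244669764236684 5.628495700657368
tcp clamp [-0.0818  0.0007] Fx 10.68
pad top (z~.112) x None
new top x None
```

>>> {"fn": "move_arm", "kwargs": {"deltas": "0 -0.2 0 0 0;0 0 0 0 0;0 0 0 0 0;0 0 0 0 0"}}

```text
time: 17.5
tool_pos: [0.6463, 0.1247, 0.1927]
tcp_rot: [-0.663, 0.749, -0.003, -0.003]
wrist_force: [-3.9, -10.9, 8.1]
width: 0.001
grasp_force: 5.9
```

Run:
```python
from h import *
s,R=state(); print(clampxy(s["tool_pos"]))
im,d=env.snapshot("side"); cv2.imwrite("pics/s11.png",cv2.resize(im[180:320,310:450],None,fx=4,fy=4,interpolation=cv2.INTER_CUBIC))
```

```text
t 17.5 tcp [0.6463 0.1247 0.1927] yaw_y 173.0 tz [-0.001 -0.009 -1.   ] q [ 0.11  0.88 -0.76  1.48  0.67  1.05  2.21] F [ -3.9 -10.9   8.1] 0.0011751867795890118 5.920353680849075
[-0.08345392  0.00069696]
```

View pics/s11.png

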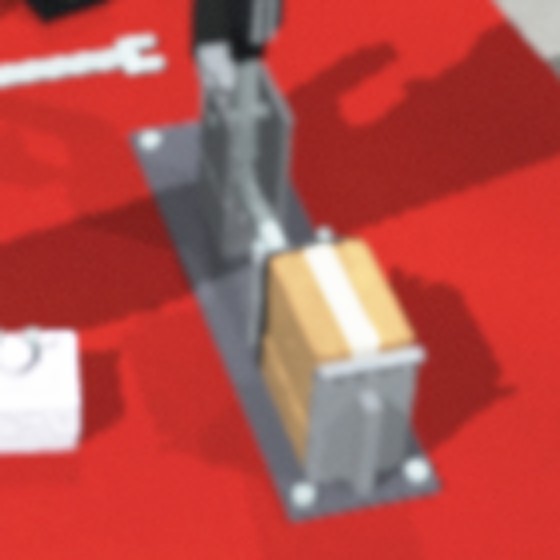

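The side crop shows three cartons squarely stacked against the stop at (370,350). The pad is sunk about 7–8 mm by both travel and force, and the trigger is held at about 11 N. Handing in.

```bash
python3 -c "
from rig import env
print(env.job_done())"
```

```text
the job is handed in; nothing more can be done
None
```

The third carton is set on the column and the stack is clamped against the stop, with the pad sunk an estimated 7–8 mm and the trigger still held squeezed at about 11 N; I handed the job in at 17.5 s, and no verdict came back.

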